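# Clamp the pump housing in the swing-clamp fixture

## Task

Clamp the round housing in its fixture, only pushing with the fingers: swing the clamp strap over the housing with the outside of a finger until it is fully home against its stop pin, and only then push the cam lever fully down. Pick nothing up, leave the housing seated in its nest and leave the loose parts and tools around it alone.

Things in the scene. Friction and masses are not known exactly. Their poses are not given: they have to be found in the camera images.
- fixture: Clamp fixture, fixed to the bench: steel plate 160 (x) x 280 (y) x 12 mm. Origin: centre of the plate's underside, on the bench; z up. At the origin stands a round nest ring (78 mm outside diameter, top 22 mm above the bench). The pivot post of the strap stands at y = +90 mm, x = 0. A stop pin of 12 mm diameter, top 84 mm above the bench, stands at x = +22, y = +50 mm.
- strap (a joint): Swing angle of the clamp strap about its vertical post, rad. 0 = fully home against the stop pin: the strap points along the fixture's -y from the post, over the housing. It grows as the strap opens towards the fixture's -x (seen from above, clockwise), up to 1.8; at angle a the strap points along (-sin a, -cos a) of the fixture's x, y. Starts 0.8 to 1.3 open.
- strap_pivot (a point): Point on the strap's pivot axis, at the height of the strap's top face (86 mm above the bench).
- strap_end (a point): Middle of the strap's free end, on its top face, 150 mm from the pivot axis. The strap is a flat steel bar 30 mm wide and 16 mm thick, underside 70 mm and top 86 mm above the bench. Stiff pivot: it stays where left and takes about 2 N at 130 mm from the pivot.
- lever (a joint): Angle of the cam lever, rad: 0 = standing upright, grows as it is pushed down along the strap towards the strap's free end; stops at 1.45 (fully down, almost level, above the strap). The lever is carried by the strap, right above the strap's pivot, and swings round with it. Starts at 0.05 to 0.35.
- lever_pivot (a point): Centre of the lever's level hinge, on the strap's pivot axis, 102 mm above the bench, between two cheeks.
- lever_end (a point): Tip of the lever, 105 mm from its hinge. The outer 65 mm of the lever is a black grip 22 mm wide and 12 mm thick, centred on the line from hinge to tip. Stiff: it stays where left and takes about 3 to 5 N near its end, pushed square to the lever.
- pad: Clamp pad, a 22 mm disc under the strap 90 mm from the pivot axis, with a thin screw head that stands up to 7 mm above the strap's top. Origin on the disc's axis, at the level of the strap's underside when raised. It clears the housing by 3 mm when raised; pushing the lever down lowers it about 4 mm so that it bears on the housing.
- housing: The work: a loose turned aluminium housing, 60 mm diameter at the foot, 48 mm diameter at the top, 52 mm high, standing upright in the nest on the plate; its top is 64 mm above the bench. Origin: centre of its underside.
- bellows_a: Bystander: steel bellows, 68 mm diameter, 124 mm high, upright; origin centre of underside.
- bellows_b: Bystander: a second such bellows.
- pliers_a: Bystander: circlip pliers with red handles lying flat, 175 mm long, 16 mm high; origin near the joint, x towards the jaws.
- pliers_b: Bystander: a second such pair of pliers.
- bush: Bystander: loose steel bush on the fixture plate, 38 mm diameter, 28 mm high; origin centre of underside.
- snap_ring: Bystander: loose flat ring on the fixture plate, 48 mm diameter, 6 mm high; origin centre of underside.
- dowel: Bystander: loose upright dowel pin on the fixture plate, 14 mm diameter, 45 mm high; origin centre of underside.
Things that resemble listed ones, but are neither listed nor needed, are in the scene too. Of the things that look like the housing, the larger one is meant.

How it is judged:
On the way, in this order (a step that is already met when the one before it is completed fails the run):
1. the strap is home over the housing (within 0.07 rad of its stop) while the lever is still up (below 0.7 rad) (value of joint strap below 0.07 rad and value of joint lever below 0.7 rad), for 0.2 s.
2. the cam lever is fully down (above 1.37 rad) with the strap home (value of joint lever above 1.37 rad and value of joint strap below 0.07 rad), for 0.2 s.
At the end, for the whole second after the job is handed in: The strap is within 0.07 rad of its stop, the lever is above 1.37 rad, the pad bears on the housing with more than 2 N, and the housing stands upright (within 0.05 rad) and at rest in its nest, within 6 mm of the nest's centre and 4 mm of its seated height (all of step 2 and contact force between pad and housing above 2 N and z of housing in the frame of fixture between 0.008 and 0.016 m and angle between housing's own z axis and vertical below 0.05 rad and horizontal distance between housing and fixture below 0.006 m and linear speed of housing below 0.02 m/s); the robot touches nothing.
It fails at once if the lever is pushed past 0.7 rad while the strap is not home (value of joint lever above 0.7 rad and value of joint strap above 0.1 rad).
It fails at once if the housing is lifted more than 8 mm, tipped by more than 0.25 rad or taken out of its nest (z of housing in the frame of fixture above 0.02 m or angle between housing's own z axis and vertical above 0.25 rad or horizontal distance between housing and fixture above 0.012 m).
It fails at once if a loose part or tool standing around is moved by more than 25 mm (distance of any of bellows_a, bellows_b, pliers_a, pliers_b, bush, snap_ring, dowel from where it was at the start of the episode above 0.025 m).
It also fails if it takes over 53 s, if anything falls off the work surface, if the arm or the gripper's body presses on something with over 40 N, if the wrist force passes 120 N, or if a joint passes its speed limit or range.

## Robot

A 6-joint arm with a two-finger parallel gripper is mounted at the origin on the work surface. World frame = base frame: x ahead of the robot, y to its left, z up, the work surface at z = 0. Lengths are in m, angles in rad, forces in N, time in s.
With the tool pointing down it reaches from about 0.25 to 0.85 m from the base axis. Payload 12.5 kg.
Tool frame: the origin (TCP) lies at the very end of the fingers, on their centre line; the grasp point (between the pads) lies 19 mm behind it (env.hold_point_z is the distance from the TCP to the grasp point, in m); z points along the fingers, y is the line along which they close (so a half turn about z gives the same grasp; the last joint's range is limited). The gripper opens to 93 mm and grips with 3 to 60 N. Pads are 15 mm wide; open, the fingers measure 128 mm over their backs; the gripper's body (75 mm by 188 mm) begins 65 mm behind the grasp point.
Start: joints at [1.11, 0.351, 1.652, -0, 1.139, -0.085], TCP at [0.202, 0.512, 0.219] pointing down, gripper open.
Joint ranges: [-2.75, 2.75], [-0.79, 2.1], [0.01, 2.65], [-1.57, 4.71], [0.07, 3.14], [-2.87, 2.87]. Speed limits (rad/s): [2.22, 2.22, 2.79, 3.14, 3.14, 3.14].

## Interface

Orientations are given as a rotation vector (axis times angle).
In Python, from rig import env gives the robot as it stands.
- The arm moves only by the tool carry_out, never from a script. Its argument "motion" is text: rows parted by semicolons, each of 7 numbers parted by spaces: the shift along the world's x, y, z in mm, then the turn, a rotation vector about the world's x, y, z in rad, then the closure in counts, from 0 (fully open) to 255 (shut). A call has exactly 10 rows; each row shifts and turns the commanded pose from where the row before left it; what a row does not reach is not made up. A row lasts 1/8 s, in which the tool goes at most 62.5 mm and 10.7 degrees, less where a joint would pass 70% of its speed; a pose out of reach is approached as far as the arm can. A call with a gripper value outside its range is refused whole. The fingers move at their own pace and stop on an object; "newtons" is the grip in N (left out, the last holds). Time passes only in rows, so rows that do not move let the fingers close, or fill a call up. It gives the time, the measured TCP pose, the force, the opening and the grip force at its end, in the units of the state.
- env.get_state(): the state, without advancing time (a new reading comes with each control period).
- env.read_camera(name): name is "scene" or "top"; returns the picture (384x512x3 uint8, red, green, blue); there is no depth.
- env.get_calibration(name): a dict with "mtx" (3x3 intrinsics, pixels), "position" and "orientation" of the camera in the world. Camera axes: x right, y down, z forward; pixel columns grow to the right and rows downward; lengths in m; the calibration is good to about 2 mm. A picture is of the moment at which its call begins. get_calibration takes no time and is no camera call.
- env.finish_job(): hands the job in; it is judged then, once.
The state is a dict: "time": time; "q": joint angles; "dq": joint speeds; "tau": joint torques, N m; "eef_pos": TCP position; "tcp_rot": TCP orientation; "force": force on the tool from outside, world axes, zero at the start; "torque": the same for the moment, N m; "opening": finger opening in m; "grasp_force": force on a finger pad.
Only numpy, scipy, OpenCV 4.12 (cv2) and the standard library are available. Lean on these libraries where they do the work, as an engineer would, in place of code of your own. Each camera call takes 0.05 s, during which the arm holds its last target. There are 200 camera calls.

## Working session

There is one attempt and no reset: what is moved stays moved. The work goes in short steps, Python scripts to look and compute and a tool call to move; the robot and the scene stay as the last step left them, time stands still between calls to the robot, and variables do not carry over. Pictures are saved under pics/ and viewed, at most 10 in all, crops included, and the job is handed in when it is done.

Besides the shell and the picture viewer there is one more tool, called after ">>>" as a command line: name --argument value ..., lists and objects as JSON in quotes. carry_out: Moves the arm, as the interface text tells. Its arguments: {"type":"object","properties":{"motion":{"type":"string"},"newtons":{"type":"number"}},"required":["motion"]}

```bash
mkdir -p pics
cat > h.py <<'E'
from rig import env
import numpy as np, cv2
from scipy.spatial.transform import Rotation as R
def cal(n):
    c=env.get_calibration(n); o=np.array(c["orientation"],float)
    M=o if o.shape==(3,3) else (R.from_rotvec(o).as_matrix() if o.size==3 else R.from_quat(o).as_matrix())
    return np.array(c["mtx"]),np.array(c["position"]),M
def ray(n,u,v,z):
    K,p,M=cal(n); d=M@np.linalg.inv(K)@[u,v,1]; return p+d*(z-p[2])/d[2]
def proj(n,X):
    K,p,M=cal(n); q=K@(M.T@(np.array(X)-p)); return q[:2]/q[2]
def snap(n,f,crop=None,s=1.5):
    im=env.read_camera(n)[:,:,::-1]
    if crop: im=im[crop[1]:crop[3],crop[0]:crop[2]]
    cv2.imwrite(f,cv2.resize(im,None,fx=s,fy=s,interpolation=cv2.INTER_CUBIC))
E
python3 - <<'E'
from h import *
for n in("top","scene"):
    print(env.get_calibration(n)); snap(n,f"pics/{n}0.png")
print(env.get_state())
E
```

```text
{'mtx': array([[434.55052953,   0.        , 254.79999389],
       [  0.        , 434.55052953, 193.84304357],
       [  0.        ,   0.        ,   1.        ]]), 'position': array([0.38945724, 0.08030111, 1.35141509]), 'orientation': array([-2.16029122,  2.10063523, -0.18729309])}
{'mtx': array([[490.59213153,   0.        , 264.81515442],
       [  0.        , 490.59213153, 191.31242389],
       [  0.        ,   0.        ,   1.        ]]), 'position': array([ 0.99380679, -0.59400172,  0.88815844]), 'orientation': array([-2.29085257, -0.6046718 ,  0.24759288])}
{'time': 0.1, 'q': array([ 1.11037379e+00,  3.51181817e-01,  1.65234977e+00,  1.75277644e-05,
        1.13907001e+00, -8.46054288e-02]), 'dq': array([ 0.00034874, -0.00091677, -0.00084635, -0.00020725, -0.00020269,
        0.00023274]), 'tau': array([ 1.18270695e-03, -4.98018086e+01, -2.85706526e+01,  7.00787664e-02,
        2.39124504e-02, -4.28926944e-05]), 'eef_pos': array([0.20171013, 0.5113567 , 0.21815947]), 'tcp_rot': array([-5.86821869e-01, -3.08600708e+00,  1.51949623e-03]), 'force': array([-0.10558927,  0.56151895,  0.48435584]), 'torque': array([0.01394086, 0.01702162, 0.00028875]), 'grasp_force': 0.0, 'opening': 0.09303947631268991}
```

View pics/top0.png

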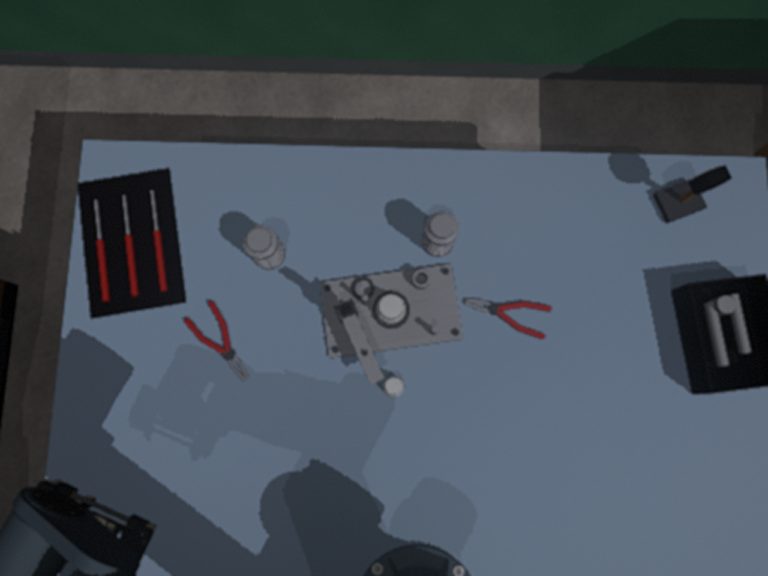

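View pics/scene0.png

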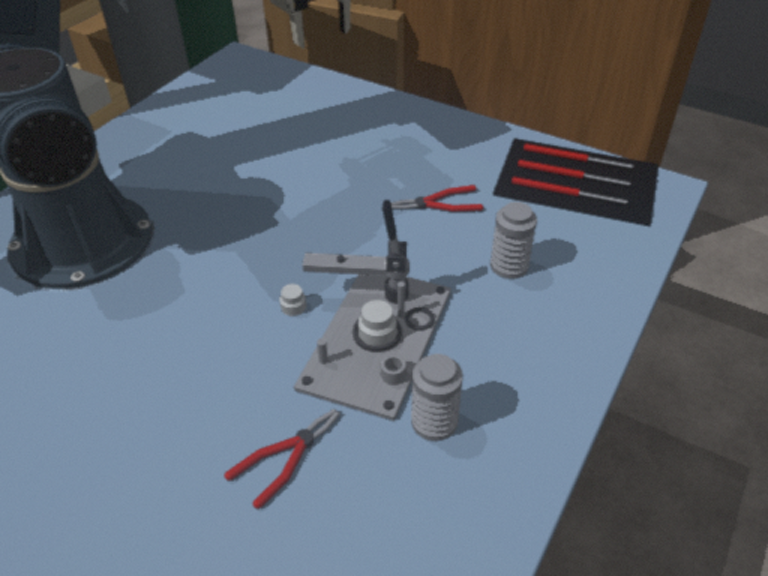

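The top view shows two candidates for the housing. The one at (390,307)/1.5 sits in the nest and is larger, so it is the one meant. The other at (393,385)/1.5 stands on the bench and is smaller, so it is the decoy. The strap points from (347,310) to (375,382), and the lever stands up at the post. Next, enlarged crops of both views.

Run:
```python
from h import *
snap("top","pics/top1.png",(200,165,320,275),6)
snap("scene","pics/sc1.png",(180,120,320,285),3.6)
```

```text
(no output)
```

View pics/top1.png

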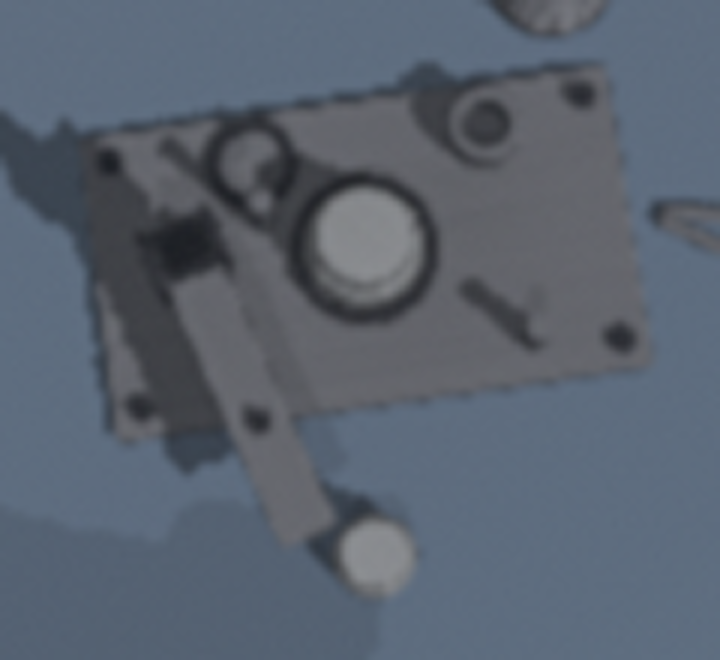

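View pics/sc1.png

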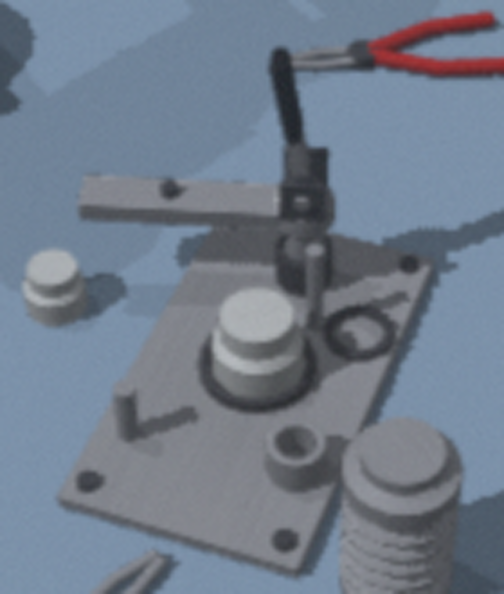

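The crops confirm it: the larger housing, top at crop (370,238), is in the nest ring, and the small decoy is at (377,557). The plate corners are at (85,138), (603,65), (655,362) and (115,440), and the strap's end is at about (308,527). The lever tip is at scene crop (280,55).

Run:
```python
from h import *
T=lambda u,v,z: ray("top",200+u/6,165+v/6,z)
S=lambda u,v,z: ray("scene",180+u/3.6,120+v/3.6,z)
np.set_printoptions(precision=4,suppress=True)
c=np.array([T(*p,.012) for p in[(85,138),(603,65),(655,362),(115,440)]]);print(c, c.mean(0))
print("sides",np.linalg.norm(c-np.roll(c,-1,0),axis=1))
y=(c[0]+c[3]-c[1]-c[2])[:2]; x=(c[0]+c[1]-c[2]-c[3])[:2]
print("yaw from y",np.arctan2(-y[0],y[1]),"from x",np.arctan2(x[1],x[0]))
hs=T(370,238,.064);print("housing top",hs,S(258,315,.064))
print("housing nest ring",T(365,247,.022))
o=(c.mean(0)[:2]); th=(np.arctan2(-y[0],y[1])+np.arctan2(x[1],x[0]))/2
Rm=R.from_euler('z',th).as_matrix()
F=lambda p:np.r_[o,0]+Rm@np.array(p)
piv=F([0,.09,.086]);e=T(308,527,.086);print("piv",piv,"end",e,"end S",S(80,193,.086),np.linalg.norm((e-piv)[:2]))
d=Rm.T@(e-piv); print("angle",np.arctan2(-d[0],-d[1]))
sc=T(257,418,.092);d=Rm.T@(sc-piv); print("screw",sc,np.linalg.norm(d[:2]),np.arctan2(-d[0],-d[1]))
print("pin",F([.022,.05,.084]),"pin px top",(proj("top",F([.022,.05,.084]))-[200,165])*6,(proj("scene",F([.022,.05,.084]))-[180,120])*3.6)
print("decoy",T(377,557,.035))
for n in [(463,287,.057),(485,118,.04),(255,165,.018)]:print(n,T(*n), Rm.T@(T(*n)-np.r_[o,0]))
for p in [(125,388,.057)]:print(S(*p),Rm.T@(S(*p)-np.r_[o,0]))
# lever
a=1.0
for a in(1.0,1.1,1.2):
  for t in(.05,.2,.35):
    L=piv+[0,0,.016]+Rm@(.105*np.array([-np.sin(a)*np.sin(t),-np.cos(a)*np.sin(t),np.cos(t)]));print(a,t,L,(proj("scene",L)-[180,120])*3.6,(proj("top",L)-[200,165])*6)
print(th)
```

```text
[[ 0.6404  0.2102  0.012 ]
 [ 0.6872 -0.0602  0.012 ]
 [ 0.5314 -0.0885  0.012 ]
 [ 0.4835  0.1879  0.012 ]] [0.5856 0.0624 0.012 ]
sides [0.2744 0.1583 0.2805 0.1585]
yaw from y 0.1712655626490482 from x 0.16026057345618197
housing top [0.5839 0.0607 0.064 ] [0.5885 0.0643 0.064 ]
housing nest ring [0.5855 0.0626 0.022 ]
piv [0.5708 0.1511 0.086 ] end [0.4392 0.0874 0.086 ] end S [0.4395 0.0839 0.086 ] 0.14619223189540193
angle 1.2854523956715165
screw [0.4904 0.1135 0.092 ] 0.08874694581524672 1.298353689591291
pin [0.5991 0.1153 0.084 ] pin px top [260.8249 198.5049] [311.6817 249.658 ]
decoy [0.4273 0.0528 0.035 ]
(463, 287, 0.057) [0.5615 0.0135 0.057 ] [-0.0318 -0.0442  0.057 ]
(485, 118, 0.04) [0.6514 0.003  0.04  ] [ 0.0551 -0.0694  0.04  ]
(255, 165, 0.018) [0.6275 0.1207 0.018 ] [0.051  0.0506 0.018 ]
[ 0.545  -0.0242  0.057 ] [-0.0543 -0.0787  0.057 ]
1.0 0.05 [0.5669 0.1476 0.2069] [292.8131  57.5112] [179.6437 222.6065]
1.0 0.2 [0.5553 0.1371 0.2049] [268.0189  63.4735] [202.5004 249.6704]
1.0 0.35 [0.5441 0.127  0.2006] [244.0079  72.2829] [224.866  276.6432]
1.1 0.05 [0.5666 0.148  0.2069] [292.6719  56.9846] [178.7025 223.3205]
1.1 0.2 [0.554  0.1387 0.2049] [267.4911  61.3725] [198.7627 252.5145]
1.1 0.35 [0.5418 0.1297 0.2006] [243.1537  68.6421] [218.4339 281.5523]
1.2 0.05 [0.5663 0.1485 0.2069] [292.6155  56.4521] [177.6946 223.9389]
1.2 0.2 [0.5528 0.1405 0.2049] [267.3009  59.252 ] [194.7584 254.9782]
1.2 0.35 [0.5398 0.1327 0.2006] [242.883   64.9746] [211.54   285.8061]
0.1657630680526151
```

The fit is consistent: the fixture origin is at (0.586, 0.062) with yaw 0.166, the strap is open about 1.29 and the lever stands at about 0.12. I'll move to the back side of the strap, turning tool y to about -64° and closing the fingers.

>>> carry_out --motion "23 -37 0 0 0 -0.17 255;24 -37 0 0 0 -0.17 255;23 -37 0 0 0 -0.17 255;24 -37 0 0 0 -0.17 255;23 -37 0 0 0 -0.17 255;24 -37 0 0 0 -0.17 255;23 -37 0 0 0 -0.17 255;24 -37 0 0 0 -0.17 255;23 -37 0 0 0 -0.17 255;24 -38 0 0 0 -0.17 255" --newtons 10

```text
time: 1.45
eef_pos: [0.4374, 0.1393, 0.2187]
tcp_rot: [-2.71, -1.588, -0.0]
force: [-0.2, -0.5, 0.7]
opening: 0.001
grasp_force: 0.0
```

>>> carry_out --motion "0 0 0 0 0 -0.155 255;0 0 0 0 0 -0.155 255;0 0 0 0 0 -0.155 255;0 0 0 0 0 -0.155 255;0 0 -20 0 0 0 255;0 0 -20 0 0 0 255;0 0 -20 0 0 0 255;0 0 -10 0 0 0 255;0 0 0 0 0 0 255;0 0 0 0 0 0 255"

```text
time: 2.7
eef_pos: [0.4372, 0.1407, 0.1492]
tcp_rot: [3.064, 0.694, 0.001]
force: [-0.0, 0.3, -0.6]
opening: 0.0003
grasp_force: 0.0
```

Run:
```python
from h import *
s=env.get_state();M=R.from_rotvec(s["tcp_rot"]).as_matrix()
print(s["time"],s["eef_pos"],np.degrees(np.arctan2(M[1,1],M[0,1])),M[:,2],s["q"],s["opening"],s["force"])
snap("scene","pics/sc2.png",(150,60,350,260),3)
```

```text
2.7 [0.43718352 0.14069023 0.14923988] -64.45667051011243 [ 8.68168564e-04  1.81752620e-04 -9.99999607e-01] [ 2.09923481e-01  2.81274568e-01  1.94789722e+00 -3.98608769e-06
  9.11533886e-01  1.33490696e+00] 0.000333843458387497 [-0.03567595  0.34632405 -0.63857435]
```

View pics/sc2.png

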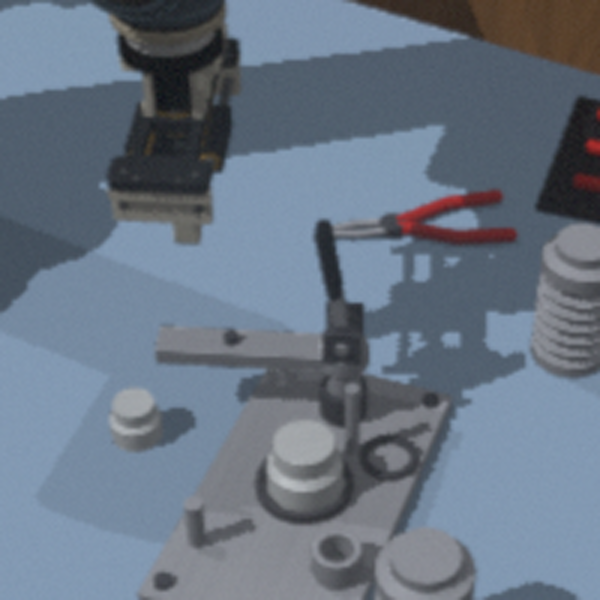

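The fingers are at crop (187,240), behind the strap and clear of it. Next, the arc's increments.

Run:
```python
from h import *
piv=np.array([.5708,.1511]);th=.166
def c(a,off=.0325,r=.125):
    ph=-np.pi/2-a+th;u=np.array([np.cos(ph),np.sin(ph)]);t=np.array([-u[1],u[0]])
    return piv+r*u-off*t
p=np.array([.4372,.1407])
for k,a in enumerate(np.linspace(1.38,0,24)):
    q=c(a);print(k,round(a,3),q.round(4),((q-p)*1000).round(1));p=q
```

```text
0 1.38 [0.4423 0.1379] [ 5.1 -2.8]
1 1.32 [0.4433 0.1302] [ 1.  -7.7]
2 1.26 [0.4448 0.1226] [ 1.5 -7.6]
3 1.2 [0.4468 0.1151] [ 1.9 -7.5]
4 1.14 [0.4491 0.1077] [ 2.4 -7.4]
5 1.08 [0.452  0.1005] [ 2.8 -7.2]
6 1.02 [0.4552 0.0935] [ 3.2 -7. ]
7 0.96 [0.4589 0.0867] [ 3.7 -6.8]
8 0.9 [0.4629 0.0801] [ 4.1 -6.6]
9 0.84 [0.4674 0.0737] [ 4.5 -6.3]
10 0.78 [0.4722 0.0677] [ 4.8 -6.1]
11 0.72 [0.4774 0.0619] [ 5.2 -5.8]
12 0.66 [0.4829 0.0565] [ 5.5 -5.4]
13 0.6 [0.4888 0.0514] [ 5.8 -5.1]
14 0.54 [0.4949 0.0466] [ 6.1 -4.7]
15 0.48 [0.5013 0.0422] [ 6.4 -4.4]
16 0.42 [0.5079 0.0383] [ 6.7 -4. ]
17 0.36 [0.5148 0.0347] [ 6.9 -3.6]
18 0.3 [0.5219 0.0316] [ 7.1 -3.1]
19 0.24 [0.5291 0.0288] [ 7.3 -2.7]
20 0.18 [0.5366 0.0266] [ 7.4 -2.3]
21 0.12 [0.5441 0.0247] [ 7.5 -1.8]
22 0.06 [0.5517 0.0234] [ 7.6 -1.4]
23 0.0 [0.5594 0.0224] [ 7.7 -0.9]
```

>>> carry_out --motion "0 0 -15 0 0 0 255;0 0 -15 0 0 0 255;0 0 -15 0 0 0 255;0 0 -15 0 0 0 255;0 0 -10 0 0 0 255;0 0 -5 0 0 0 255;0 0 0 0 0 0 255;0 0 0 0 0 0 255;0 0 0 0 0 0 255;0 0 0 0 0 0 255"

```text
time: 4.0
eef_pos: [0.437, 0.1406, 0.0739]
tcp_rot: [3.064, 0.695, 0.001]
force: [-0.7, 0.1, -0.5]
opening: 0.0005
grasp_force: 0.0
```

>>> carry_out --motion "5 -3 0 0 0 0 255;1 -7.5 0 0 0 0 255;1.5 -7.5 0 0 0 0.05 255;2 -7.5 0 0 0 0.06 255;2.5 -7.5 0 0 0 0.06 255;3 -7 0 0 0 0.06 255;3 -7 0 0 0 0.06 255;3.5 -7 0 0 0 0.06 255;4 -6.5 0 0 0 0.06 255;4.5 -6.5 0 0 0 0.06 255"

```text
time: 5.25
eef_pos: [0.4669, 0.0731, 0.0736]
tcp_rot: [-2.817, -1.391, 0.0]
force: [-0.6, 3.0, -0.3]
opening: 0.0008
grasp_force: 0.9
```

Run:
```python
from h import *
s=env.get_state();print(s["eef_pos"],s["force"],s["torque"])
snap("top","pics/top2.png",(190,150,330,290),4)
```

```text
[0.46691294 0.07313218 0.07361892] [-0.621039    2.96097936 -0.26828557] [0.38517272 0.17703516 0.03860193]
```

View pics/top2.png

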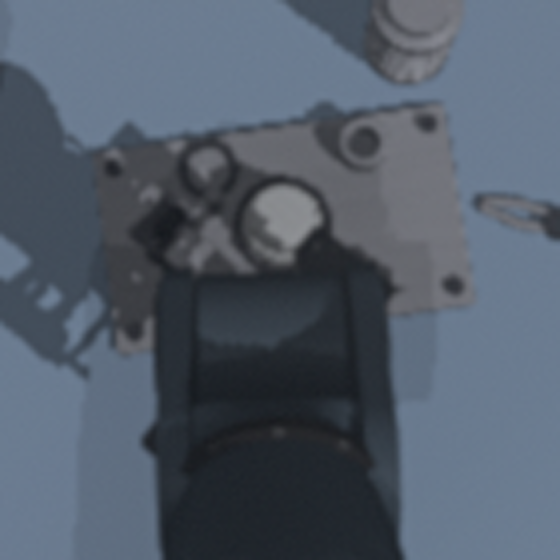

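The arm covers most of the strap, but part of it shows at crop (205,245), swung towards the housing. The 3 N reaction matches the expected push, so I'll continue.

>>> carry_out --motion "5 -6 0 0 0 0.06 255;5 -6 0 0 0 0.06 255;5.5 -5.5 0 0 0 0.06 255;6 -5 0 0 0 0.06 255;6 -5 0 0 0 0.06 255;6.5 -4.5 0 0 0 0.06 255;6.5 -4 0 0 0 0.06 255;7 -3.5 0 0 0 0.06 255;7 -3 0 0 0 0.06 255;7.5 -2.5 0 0 0 0.06 255"

```text
time: 6.55
eef_pos: [0.5284, 0.0281, 0.0734]
tcp_rot: [-2.28, -2.16, 0.002]
force: [-1.7, -1.7, 1.4]
opening: 0.0005
grasp_force: 1.1
```

>>> carry_out --motion "7.5 -2.5 0 0 0 0.06 255;7.5 -2 0 0 0 0.06 255;5 -1 0 0 0 0.06 255;2 0 0 0 0 0.03 255;2 0 0 0 0 0 255;0 0 0 0 0 0 255;0 0 0 0 0 0 255;0 0 0 0 0 0 255;0 0 0 0 0 0 255;0 0 0 0 0 0 255"

```text
time: 7.8
eef_pos: [0.5527, 0.0232, 0.0736]
tcp_rot: [-2.043, -2.387, 0.0]
force: [-1.5, -1.0, -1.2]
opening: 0.0003
grasp_force: 0.9
```

>>> carry_out --motion "2 0 0 0 0 0.02 255;2 0 0 0 0 0.02 255;2 0 0 0 0 0.02 255;2 0 0 0 0 0 255;0 0 0 0 0 0 255;0 0 0 0 0 0 255;0 0 0 0 0 0 255;0 0 0 0 0 0 255;0 0 0 0 0 0 255;0 0 0 0 0 0 255"

```text
time: 9.05
eef_pos: [0.5609, 0.0231, 0.0736]
tcp_rot: [1.97, 2.447, 0.0]
force: [-0.5, -0.8, -0.2]
opening: 0.0003
grasp_force: 0.0
```

>>> carry_out --motion "2 0 0 0 0 0 255;2 0 0 0 0 0 255;2 0 0 0 0 0 255;0 0 0 0 0 0 255;0 0 0 0 0 0 255;0 0 0 0 0 0 255;0 0 0 0 0 0 255;0 0 0 0 0 0 255;0 0 0 0 0 0 255;0 0 0 0 0 0 255"

```text
time: 10.3
eef_pos: [0.5635, 0.0232, 0.0733]
tcp_rot: [-1.966, -2.442, 0.008]
force: [-18.6, -0.7, 14.0]
opening: 0.0005
grasp_force: 9.7
```

Run:
```python
from h import *
s=env.get_state();print(s["eef_pos"],s["force"],s["torque"])
snap("scene","pics/sc3.png",(170,80,320,260),3.3)
```

```text
[0.56346233 0.02319693 0.07325238] [-18.6367353   -0.72435695  13.99002621] [-0.14131346  3.14965655 -0.00416733]
```

View pics/sc3.png

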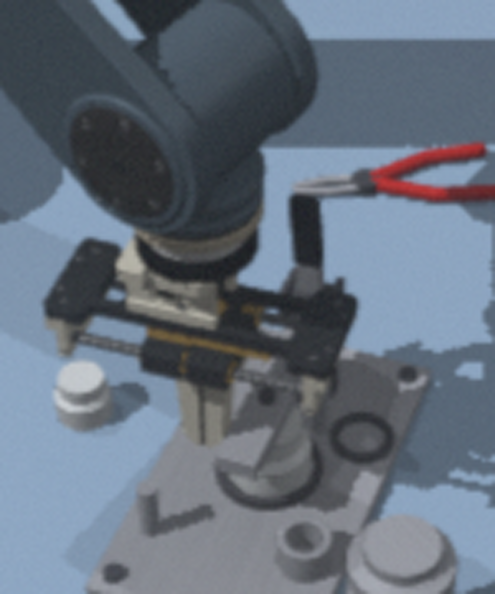

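The strap's free end is now over the housing at crop (250,445), and the 18.6 N reaction shows it is hard against its stop pin. The lever is still up at (307,230). I'll back off, lift, and go behind the lever.

>>> carry_out --motion "-10 -2 0 0 0 0 255;-15 -2 0 0 0 0 255;0 0 20 0 0 0 255;0 0 25 0 0 0 255;0 0 25 0 0 0 255;0 0 25 0 0 0 255;0 0 25 0 0 0 255;0 0 25 0 0 0 255;0 0 20 0 0 0 255;0 0 0 0 0 0 255"

```text
time: 11.6
eef_pos: [0.5425, 0.019, 0.2398]
tcp_rot: [1.969, 2.445, 0.003]
force: [-0.2, 0.7, -1.2]
opening: 0.0005
grasp_force: 0.0
```

>>> carry_out --motion "4 25 0 0 0 -0.05 255;4 25 0 0 0 0 255;4 25 0 0 0 0 255;4 25 0 0 0 0 255;4 25 0 0 0 0 255;4 25 0 0 0 0 255;4 12 0 0 0 0 255;0 0 0 0 0 0 255;0 0 0 0 0 0 255;0 0 0 0 0 0 255"

```text
time: 12.85
eef_pos: [0.5698, 0.1804, 0.2386]
tcp_rot: [2.032, 2.396, -0.0]
force: [0.1, 0.6, -1.5]
opening: 0.0006
grasp_force: 0.0
```

Run:
```python
from h import *
s=env.get_state();M=R.from_rotvec(s["tcp_rot"]).as_matrix()
print(s["eef_pos"],np.degrees(np.arctan2(M[1,1],M[0,1])),s["force"])
snap("scene","pics/sc4.png",(170,50,320,230),3.3)
```

```text
[0.56984372 0.18039362 0.23864938] 9.408994473008688 [ 0.07648354  0.64834685 -1.46576952]
```

View pics/sc4.png

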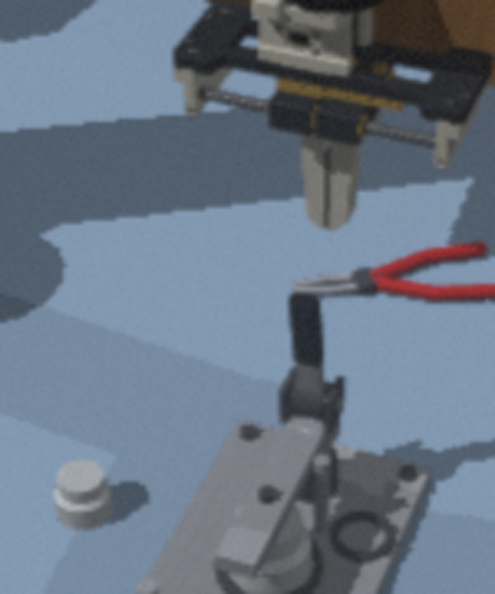

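The strap lies over the housing, its edge by the stop pin at (322,470). The lever tip is at (306,298), and the fingers are above and behind it at (330,225). Next, a check of the angles and the path increments.

Run:
```python
from h import *
px=lambda X:((proj("scene",X)-[170,50])*3.3).round(1)
H=np.array([.5708,.1511,.102]);th=.166
D=lambda a:np.array([np.cos(-np.pi/2-a+th),np.sin(-np.pi/2-a+th),0])
for t in(.05,.12,.2,.3): print(t,px(H+.105*(np.sin(t)*D(0)+[0,0,np.cos(t)])))
for a in(0,.05,.1): print(a,"screw",px(H+[0,0,-.01]+.09*D(a)),"end",px(H+[0,0,-.016]+.15*D(a)))
print("tcp",px(env.get_state()["eef_pos"]))
# corner path: lever radius 85, back surface 6, finger half 8
p=None
for t in np.r_[.05,np.linspace(.15,1.5,19)]:
    d=D(0);n=np.cos(t)*d-np.sin(t)*np.array([0,0,1]);e=np.sin(t)*d+np.array([0,0,np.cos(t)])
    q=H+.085*e-.006*n-.008*d
    print(round(t,3),q.round(4),None if p is None else ((q-p)*1000).round(1));p=q
```

```text
0.05 [306.3 287.3]
0.12 [302.6 294.5]
0.2 [298.2 303.5]
0.3 [292.9 315.7]
0 screw [263.8 492. ] end [231.2 559.4]
0.05 screw [257.7 490.3] end [220.8 556.2]
0.1 screw [251.8 488.4] end [210.7 552.8]
tcp [329.5 220.9]
0.05 [0.5692 0.1607 0.1872] None
0.15 [0.5706 0.1523 0.1869] [ 1.4 -8.4 -0.3]
0.225 [0.5716 0.1461 0.1862] [ 1.  -6.3 -0.7]
0.3 [0.5727 0.1399 0.185 ] [ 1.  -6.2 -1.2]
0.375 [0.5737 0.1338 0.1833] [ 1.  -6.1 -1.7]
0.45 [0.5747 0.1279 0.1811] [ 1.  -5.9 -2.1]
0.525 [0.5757 0.1221 0.1786] [ 1.  -5.8 -2.6]
0.6 [0.5766 0.1165 0.1755] [ 0.9 -5.6 -3. ]
0.675 [0.5775 0.1112 0.1721] [ 0.9 -5.3 -3.4]
0.75 [0.5783 0.1062 0.1683] [ 0.8 -5.  -3.8]
0.825 [0.5791 0.1014 0.1641] [ 0.8 -4.7 -4.2]
0.9 [0.5799 0.097  0.1595] [ 0.7 -4.4 -4.5]
0.975 [0.5805 0.0929 0.1547] [ 0.7 -4.1 -4.9]
1.05 [0.5812 0.0892 0.1495] [ 0.6 -3.7 -5.2]
1.125 [0.5817 0.0859 0.1441] [ 0.6 -3.3 -5.4]
1.2 [0.5822 0.083  0.1384] [ 0.5 -2.9 -5.7]
1.275 [0.5826 0.0805 0.1325] [ 0.4 -2.5 -5.9]
1.35 [0.583  0.0785 0.1265] [ 0.3 -2.  -6. ]
1.425 [0.5832 0.0769 0.1203] [ 0.3 -1.6 -6.2]
1.5 [0.5834 0.0758 0.114 ] [ 0.2 -1.1 -6.3]
```

Geometry agrees: strap about 0, lever about 0.12. Descend behind the lever, then push along the arc.

>>> carry_out --motion "0 2 -15 0 0 0 255;0 2 -18 0 0 0 255;0 0 -18 0 0 0 255;0 0 0 0 0 0 255;0 0 0 0 0 0 255;0 -8 0 0 0 0 255;0 -8 0 0 0 0 255;1 -8 0 0 0 0 255;1 -6 -1 0 0 0 255;1 -6 -1 0 0 0 255"

```text
time: 14.15
eef_pos: [0.573, 0.149, 0.1859]
tcp_rot: [-2.031, -2.397, -0.001]
force: [-1.3, 2.4, 3.9]
opening: 0.0004
grasp_force: 1.6
```

>>> carry_out --motion "1 -6 -1 0 0 0 255;1 -6 -2 0 0 0 255;1 -6 -2 0 0 0 255;1 -6 -2.5 0 0 0 255;1 -5.5 -3 0 0 0 255;1 -5.5 -3.5 0 0 0 255;1 -5 -4 0 0 0 255;0.5 -4.5 -4 0 0 0 255;0.5 -4.5 -4.5 0 0 0 255;0.5 -4 -5 0 0 0 255"

```text
time: 15.4
eef_pos: [0.5817, 0.0958, 0.154]
tcp_rot: [2.03, 2.396, 0.001]
force: [2.2, 1.4, 3.3]
opening: 0.0007
grasp_force: 1.5
```

>>> carry_out --motion "0.5 -4 -5 0 0 0 255;0.5 -4 -5 0 0 0 255;0.5 -3 -5.5 0 0 0 255;0 -3 -5.5 0 0 0 255;0 -2.5 -6 0 0 0 255;0 -2 -6 0 0 0 255;0 -1 -3 0 0 0 255;0 0 0 0 0 0 255;0 0 0 0 0 0 255;0 0 0 0 0 0 255"

```text
time: 16.65
eef_pos: [0.5829, 0.0767, 0.1184]
tcp_rot: [-2.031, -2.397, -0.0]
force: [-0.4, 3.5, 5.2]
opening: 0.0006
grasp_force: 2.8
```

>>> carry_out --motion "0 0 -2 0 0 0 255;0 0 -2 0 0 0 255;0 0 0 0 0 0 255;0 0 0 0 0 0 255;0 0 0 0 0 0 255;0 0 0 0 0 0 255;0 0 0 0 0 0 255;0 0 0 0 0 0 255;0 0 0 0 0 0 255;0 0 0 0 0 0 255"

```text
time: 17.9
eef_pos: [0.5833, 0.0767, 0.1172]
tcp_rot: [2.03, 2.396, 0.002]
force: [-11.2, 3.5, 32.2]
opening: 0.0004
grasp_force: 16.3
```

The 32 N at z = 117 mm matches the lever's end stop. Lift straight off and check.

>>> carry_out --motion "0 0 10 0 0 0 255;0 0 25 0 0 0 255;0 0 25 0 0 0 255;0 0 25 0 0 0 255;0 0 25 0 0 0 255;-20 30 10 0 0 0 255;-30 40 0 0 0 0 255;-40 40 0 0 0 0 255;-40 40 0 0 0 0 255;0 0 0 0 0 0 255"

```text
time: 19.15
eef_pos: [0.4505, 0.228, 0.2339]
tcp_rot: [-2.026, -2.4, 0.002]
force: [0.4, 0.3, 1.1]
opening: 0.0005
grasp_force: 0.0
```

Run:
```python
from h import *
s=env.get_state();print(s["time"],s["eef_pos"],s["force"])
snap("scene","pics/sc5.png",(170,80,320,260),3.3)
px=lambda X:((proj("scene",X)-[170,80])*3.3).round(1)
H=np.array([.5708,.1511,.102]);th=.166
D=lambda a:np.array([np.cos(-np.pi/2-a+th),np.sin(-np.pi/2-a+th),0])
for t in(1.25,1.37,1.45):
  for a in (0,.07): print(t,a,px(H+.105*(np.sin(t)*D(a)+[0,0,np.cos(t)])),"end",px(H+[0,0,-.016]+.15*D(a)))
```

```text
19.15 [0.45053424 0.22802643 0.2339222 ] [0.37199102 0.28812025 1.11081852]
1.25 0 [257.3 357.5] end [231.2 460.4]
1.25 0.07 [247.6 354.7] end [216.7 455.9]
1.37 0 [255.9 373.7] end [231.2 460.4]
1.37 0.07 [246.  370.9] end [216.7 455.9]
1.45 0 [255.4 383.8] end [231.2 460.4]
1.45 0.07 [245.4 380.9] end [216.7 455.9]
```

View pics/sc5.png

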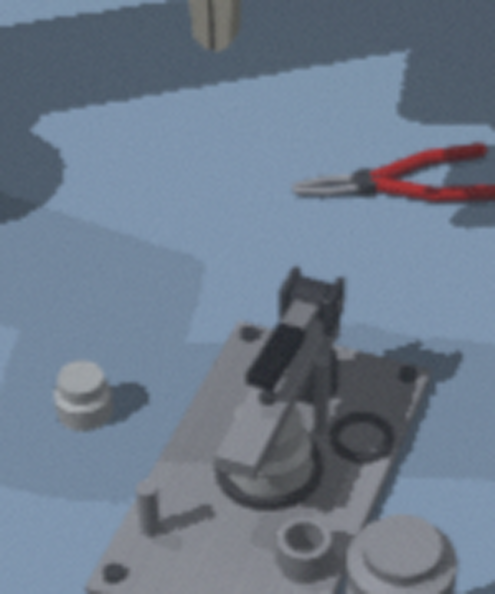

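The lever tip is at about (262,384), which matches 1.45 rad. The strap's end at about (237,458) matches home, the housing is seated and the bystanders haven't moved. Handing in.

```bash
python3 -c "
from rig import env
print(env.finish_job())"
```

```text
the job is handed in; nothing more can be done
None
```

I swung the strap home against its stop pin, then pushed the cam lever fully down, and handed the job in after about 19 s. The last picture showed strap home, lever down and housing seated; the pad force can't be measured and no verdict came back.

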